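# Load the label roll and lock it with the hitch clip

### The arm

A 6-joint arm with a two-finger parallel gripper is mounted at the origin on a cart in front of the work surface, level with it; the furniture and walls round the work are solid. World frame = base frame: x ahead of the robot, y to its left, z up, the work surface at z = 0. Lengths are in m, angles in rad, forces in N, time in s.
With the tool pointing down it reaches from about 0.25 to 0.775 m from the base axis. Payload 8.9 kg.
Tool frame: the origin (TCP) lies on the centre line of the jaws, within the pads' length; the fingertips stand 14 mm ahead of it and the grasp point (between the pads) lies 5 mm behind it; z points along the fingers, y is the line along which they close (so a half turn about z gives the same grasp; the last joint's range is limited). The gripper opens to 85 mm and grips with 20 to 120 N. Pads are 22 mm wide; open, the fingers measure 114 mm over their backs; the gripper's body (76 mm by 85 mm) begins 54 mm behind the grasp point. The pads swing forward as they close: fully open they stand 13 mm farther back than shut.
Start: joints at [1.033, 0.291, -0.153, 1.127, 0, 1.431], TCP at [0.204, 0.484, 0.245] pointing down, gripper open.
Joint ranges: [-2.52, 2.52], [-0.91, 1.74], [-1.3, 1.37], [-1.96, 2.02], [-1.52, 1.47], [-3.14, 3.14]. Speed limits (rad/s): [2.22, 2.22, 2.79, 3.14, 3.14, 3.14].

### API

Orientations are given as [roll, pitch, yaw] about the fixed x, y, z axes, in that order (R = Rz(yaw) Ry(pitch) Rx(roll)).
In Python, from plant import * gives the robot as it stands.
- The arm moves only by the shell command python3 -m inch 'ROWS' [FORCE]. ROWS is JSON, a list of rows, each a list of 7 numbers: the turn, a rotation vector about the tool's x, y, z in rad, then the shift along the tool's x, y, z in cm, then the finger opening in cm, from 0 to 8.54. In form: [[rx, ry, rz, dx, dy, dz, hand], ...]. A call has 1 to 20 rows; each row shifts and turns the commanded pose from where the row before left it, along the tool's axes as they then stand; what a row does not reach is not made up. A row lasts 1/12 s, in which the tool goes at most 41.7 mm and 7.16 degrees, less where a joint would pass 70% of its speed; a pose out of reach is approached as far as the arm can. A call is refused whole if a number of a shift passes 4.17 or a number of a turn 0.125, either way. A call with a gripper value outside its range is refused whole. The fingers move at their own pace and stop on an object; FORCE is the grip in N (left out, the last holds). Time passes only in rows, so rows that do not move let the fingers close. It gives the time, the measured TCP pose, the force, the opening and the grip force at its end, in the units of the state.
- read_state(): the state, without advancing time (a new reading comes with each control period).
- camera(name): name is "scene" or "top" or "wrist"; returns a dict with "pixels" (384x512x3 uint8, red, green, blue), "fx", "fy", "cx", "cy" (pixels), "dist_coeffs" ([k1, k2, p1, p2, k3] as OpenCV has them; the pictures are not rectified), "camera_from_world" (4x4, takes a point from world to camera coordinates). Camera axes: x right, y down, z forward; pixel columns grow to the right and rows downward; lengths in m; the calibration is good to about 2 mm. A picture is of the moment at which its call begins. There is no depth.
- sign_off(): hands the job in; it is judged then, once.
The state is a dict: "clock": time; "joint_positions": joint angles; "qd": joint speeds; "joint_efforts": joint torques, N m; "eef_pos": TCP position; "ee_rot": TCP orientation; "wrist_force": force on the tool from outside, world axes, zero at the start; "torque": the same for the moment, N m; "grip_width": finger opening in m; "grasp_force": force on a finger pad.
Only numpy, scipy, OpenCV 4.12 (cv2) and the standard library are available. Lean on these libraries where they do the work, as an engineer would, in place of code of your own. Each camera call takes 0.05 s, during which the arm holds its last target. There are 200 camera calls.

### The job

Put the white label roll flat on its stand, over the upright post. Then lock it there: push the straight leg of the hitch clip through the cross hole of the post, above the roll, until the clip is fully home and its sprung bow has snapped over the post, and let go of it. Feel your way in and do not ram the post, whose height is set by hand; leave the other things on the counter where they are.

Things in the scene. Friction and masses are not known exactly. Their poses are not given: they have to be found in the camera images.
- label_stand: Fixed stand. Origin: centre of its underside, on the post's axis; z up. Round dark steel base, 90 mm diameter, top 8 mm above the counter; low toothed tear bar at its +x side (54 mm from the post, 50 mm wide, 26 mm high). In the middle an upright steel post of 20 mm diameter with a cross hole straight through it along the stand's x axis.
- post_foot (a point): Foot of the post: on its axis, 8 mm up, axes as the stand's. The hole is 7 x 7 mm, mouths widened to about 8.5 x 8.5 mm; either end may be used. The post's height is set by hand and NOT measured: hole axis anywhere from 46 to 64 mm above the counter; the post's flat top always 11 mm above the hole axis. Firm to the touch (40 N).
- label_roll: White roll of labels lying flat: 64 mm outer diameter, 26 mm high, bore about 28 mm; origin at the centre of its underside, z up. About 60 g. Loaded, it lies on the base round the post, its top 34 mm above the counter.
- clip: Hitch clip (R-clip) of 5 mm steel wire lying flat, with an upright black thumb grip. Origin: underside of the grip, on the leg's line; x along the straight leg to its tip, y to the bow's side, z up. Grip: x -18 to 12 mm, 12 mm wide along y, 14 mm high; take it from above, fingers across y. Leg: y 0, z 7 mm, ends at x 72.5 mm. Leg and bow lie in one level plane. About 50 g.
- clip_tip (a point): Blunt end of the clip's leg, 72.5 mm before the clip's origin, axes as the clip's. The bow turns on a spring at a coil (17 mm across, x 15 to 32 mm). Its waist (x 55 mm, its inner side 5 mm from the leg's axis) must ride over the post's side: that begins with the tip 8 mm past the post's axis, takes 3 to 10 N, then snaps over and the push drops.
- clip_seat (a point): Point on the leg's axis 42 mm before the clip's origin, axes as the clip's: on the post's axis, within a few mm, when the clip is home. There the coil meets the post as a hard stop. Let go, the clip may sag a little in the hole.
- tamper: Coffee tamper standing on its 58 mm base, 89 mm high; origin at the centre of its underside. A bystander.
- marker: Grey marker pen, 116 x 14 mm, lying along its y; origin at the centre of its underside. A bystander.

How it is judged:
On the way, in this order (a step that is already met when the one before it is completed fails the run):
1. the label roll lies flat on the stand, round the post (horizontal distance between label_roll and label_stand below 0.009 m and z of label_roll in the frame of label_stand below 0.011 m and angle between label_roll's own z axis and vertical below 0.1 rad), for 0.2 s.
2. the clip's leg is through the cross hole (horizontal distance between clip_seat and label_stand below 0.022 m and y of clip_seat in the frame of label_stand between -0.004 and 0.004 m and z of clip_seat in the frame of label_stand between 0.042 and 0.0665 m and angle between the x axis of clip and the x axis of label_stand, either way round below 0.35 rad and angle between the z axis of clip and the z axis of label_stand, either way round below 0.8 rad), for 0.1 s.
At the end, for the whole second after the job is handed in: Roll flat on the stand round the post (9 mm from centred, 3 mm above the base top, 0.1 rad); clip leg in the cross hole, its seat point within 4.5 mm of the post axis, along the hole within 0.35 rad and level within 0.8 rad; both let go, slower than 20 mm/s (all of step 1 and horizontal distance between clip_seat and label_stand below 0.0045 m and y of clip_seat in the frame of label_stand between -0.004 and 0.004 m and z of clip_seat in the frame of label_stand between 0.042 and 0.0665 m and angle between the x axis of clip and the x axis of label_stand, either way round below 0.35 rad and angle between the z axis of clip and the z axis of label_stand, either way round below 0.8 rad and linear speed of each of clip, label_roll below 0.02 m/s); the robot touches nothing.
It fails at once if the stand or its post is pressed with more than 40 N (contact force between label_stand and anything else above 40 N).
It fails at once if the tamper or the marker is moved more than 25 mm (distance of any of tamper, marker from where it was at the start of the episode above 0.025 m).
It also fails if it takes over 72 s, if anything falls off the work surface, if the arm or the gripper's body presses on something with over 40 N, if the wrist force passes 120 N, or if a joint passes its speed limit or range.

## Working session

There is one attempt and no reset: what is moved stays moved. The work goes in short steps, Python scripts to look and compute and a shell command to move; the robot and the scene stay as the last step left them, time stands still between calls to the robot, and variables do not carry over. Pictures are saved under pics/ and viewed, at most 10 in all, crops included, and the job is handed in when it is done.

```bash
mkdir -p pics; ls
python3 - <<'E'
from plant import *
import cv2,numpy as np
s=read_state();print(s)
for n in("scene","top"):
    c=camera(n);np.savez(f"pics/{n}0.npz",**c);cv2.imwrite(f"pics/{n}0.png",c["pixels"][:,:,::-1])
    print(n,c["fx"],c["fy"],c["cx"],c["cy"],c["dist_coeffs"],np.round(c["camera_from_world"],3))
E
```

```text
pics
{'clock': 0.0, 'joint_positions': array([ 1.03269848e+00,  2.91245202e-01, -1.54105391e-01,  1.12668637e+00,
       -3.56257639e-05,  1.43151737e+00]), 'qd': array([ 5.61057817e-04, -1.47558492e-03, -3.12563846e-05,  1.82660636e-03,
       -3.39230898e-04, -1.08272914e-03]), 'joint_efforts': array([-1.32196215e-04, -5.37144899e+01,  3.31372082e+01,  1.58682227e-02,
       -2.41082989e-04, -1.05933685e-05]), 'eef_pos': array([0.20366108, 0.48344969, 0.24475832]), 'ee_rot': array([-3.14035908e+00, -1.36955670e-04,  2.74277370e+00]), 'wrist_force': array([ 0.27493007,  0.24404055, -0.60147678]), 'torque': array([-0.03584379,  0.01140187, -0.02988753]), 'grasp_force': 0.0, 'grip_width': 0.08553395578697373}
scene 499.85535150615584 499.85535150615584 261.49797636456117 191.69215219436325 [-0.13497861  0.          0.          0.          0.        ] [[ 0.53  -0.848  0.012 -0.532]
 [-0.545 -0.351 -0.761  0.233]
 [ 0.65   0.397 -0.648  0.661]
 [ 0.     0.     0.     1.   ]]
top 359.85334285385034 359.85334285385034 256.01302955650243 195.8178822667604 [-0.08805249  0.          0.          0.          0.        ] [[ 0.023 -1.     0.003 -0.307]
 [-0.988 -0.023 -0.155  0.531]
 [ 0.155  0.    -0.988  0.819]
 [ 0.     0.     0.     1.   ]]
```

View pics/scene0.png

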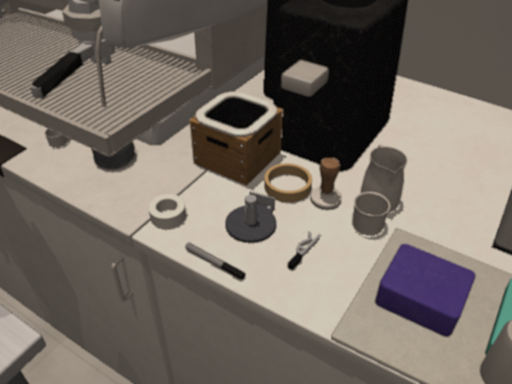

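View pics/top0.png

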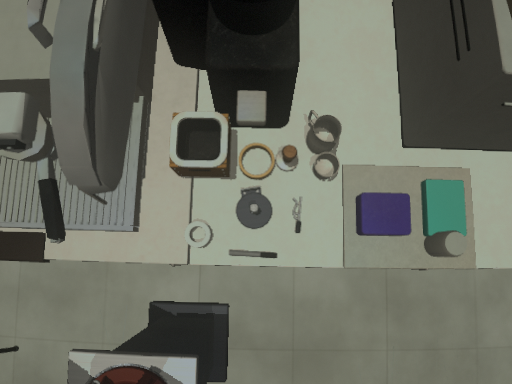

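The scene view shows the roll at (167,210), the stand at (250,222) with its tear bar behind, the clip at (303,250), the marker at (215,260) and the tamper at (327,185). In the top view the roll is at (199,233), the stand at (254,209), the clip at (297,213) with its grip nearest the robot at (298,227), and the tear bar at (250,190).

```bash
cat > h.py <<'E'
import numpy as np,cv2
def load(f): return dict(np.load(f))
def ray(c,uv):
    K=np.array([[c["fx"],0,c["cx"]],[0,c["fy"],c["cy"]],[0,0,1]],float)
    p=cv2.undistortPoints(np.array(uv,float).reshape(-1,1,2),K,np.array(c["dist_coeffs"],float)).reshape(-1,2)
    T=np.array(c["camera_from_world"]);R=T[:3,:3];o=-R.T@T[:3,3]
    d=np.c_[p,np.ones(len(p))]@R
    return o,d
def plane(c,uv,z):
    o,d=ray(c,uv);return o+d*((z-o[2])/d[:,2])[:,None]
def proj(c,P):
    K=np.array([[c["fx"],0,c["cx"]],[0,c["fy"],c["cy"]],[0,0,1]],float)
    T=np.array(c["camera_from_world"])
    return cv2.projectPoints(np.array(P,float).reshape(-1,1,3),cv2.Rodrigues(T[:3,:3])[0],T[:3,3],K,np.array(c["dist_coeffs"],float))[0].reshape(-1,2)
def tri(c1,u1,c2,u2):
    A=np.zeros((3,3));b=np.zeros(3)
    for c,u in((c1,u1),(c2,u2)):
        o,d=ray(c,[u]);d=d[0]/np.linalg.norm(d[0]);M=np.eye(3)-np.outer(d,d);A+=M;b+=M@o
    return np.linalg.solve(A,b)
def blob(mask,lo=20):
    n,l,s,c=cv2.connectedComponentsWithStats(mask.astype(np.uint8))
    return [(s[i].tolist(),c[i].round(1).tolist()) for i in range(1,n) if s[i][4]>=lo]
E
python3 - <<'E'
from h import *
t=load("pics/top0.npz");s=load("pics/scene0.npz")
a=t["pixels"][180:262,180:312];b=s["pixels"][180:282,140:330]
a=cv2.resize(a,None,fx=6,fy=6,interpolation=cv2.INTER_CUBIC)
b=cv2.resize(b,None,fx=4.2,fy=4.2,interpolation=cv2.INTER_CUBIC)
cv2.imwrite("pics/a.png",a[:,:,::-1]);cv2.imwrite("pics/b.png",b[:,:,::-1])
g=cv2.cvtColor(t["pixels"],cv2.COLOR_RGB2GRAY)
m=np.zeros_like(g);m[184:262,192:312]=g[184:262,192:312]<110
for B in blob(m,8):print("top",B,plane(t,[B[1]],0.0).round(3))
E
```

```text
top ([192, 184, 1, 14, 14], [192.0, 190.5]) [[ 0.554 -0.133  0.   ]]
top ([236, 187, 36, 42, 1073], [253.3, 208.5]) [[ 0.512 -0.288  0.   ]]
top ([295, 219, 6, 14, 68], [297.7, 226.0]) [[ 0.471 -0.4    0.   ]]
top ([202, 225, 11, 23, 46], [208.8, 236.9]) [[ 0.439 -0.18   0.   ]]
top ([192, 227, 5, 5, 13], [193.5, 228.5]) [[ 0.459 -0.141  0.   ]]
top ([192, 236, 4, 6, 9], [193.0, 238.8]) [[ 0.433 -0.141  0.   ]]
top ([229, 250, 48, 8, 266], [253.0, 253.5]) [[ 0.401 -0.29   0.   ]]
```

View pics/a.png

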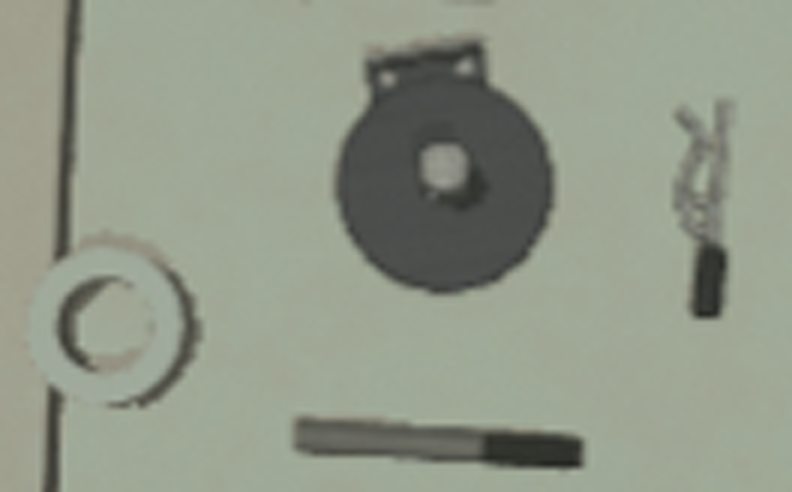

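View pics/b.png

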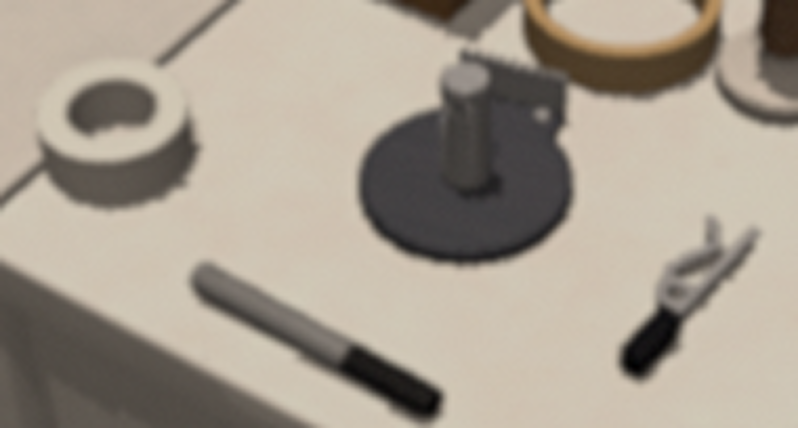

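The top crop shows the roll's rim centre at about (197.7,234), the base disc centre at (253.7,210.4), the post top at (253.4,207.4), the tear bar middle at (250.6,188) and the clip leg running from the grip at (298,226) to the tip at (300.6,197). In the scene crop the post top is at (250.5,198.4) and the roll's rim centre at (166.5,205.8).

Run:
```python
from h import *
t=load("pics/top0.npz");s=load("pics/scene0.npz")
A=lambda x,y:((x+.5)/6-.5+180,(y+.5)/6-.5+180)
B=lambda x,y:((x+.5)/4.2-.5+140,(y+.5)/4.2-.5+180)
P=lambda n,c,u,z:print(n,plane(c,[u],z)[0].round(4))
P("roll t",t,A(108,327),.026);P("roll s",s,B(113,110),.026)
P("L/R",t,A(28,327),.026);P("",t,A(188,327),.026)
P("base t",t,A(444.5,185.5),.008);P("base s",s,B(466,183),.008)
P("L",t,A(337,185),.008);P("R",t,A(552,185),.008)
print("posttop",tri(t,A(443,167),s,B(466,79)).round(4))
P("bar L",t,A(370,55),.026);P("bar R",t,A(484,45),.026)
P("barL s",s,B(465,53),.026);P("barR s",s,B(565,76),.026)
for n,u in(("grip back",(706,316)),("grip front",(712,246)),):P(n,t,A(*u),.014)
P("tip t",t,A(727,104),.007);P("tip s",s,B(755,232),.007)
P("grip s back",s,B(638,362),.007);P("grip s front",s,B(668,318),.012)
P("marker ends",t,A(295,436),.01);P("",t,A(582,451),.01)
```

```text
roll t [ 0.4442 -0.1563  0.026 ]
roll s [ 0.4448 -0.1527  0.026 ]
L/R [ 0.4434 -0.1241  0.026 ]
 [ 0.4451 -0.1884  0.026 ]
base t [ 0.5065 -0.2895  0.008 ]
base s [ 0.5037 -0.2903  0.008 ]
L [ 0.5057 -0.2453  0.008 ]
R [ 0.5077 -0.3338  0.008 ]
posttop [ 0.5072 -0.2887  0.0619]
bar L [ 0.5572 -0.258   0.026 ]
bar R [ 0.5624 -0.3044  0.026 ]
barL s [ 0.5553 -0.2564  0.026 ]
barR s [ 0.5657 -0.3003  0.026 ]
grip back [ 0.4549 -0.397   0.014 ]
grip front [ 0.4835 -0.3993  0.014 ]
tip t [ 0.5433 -0.4061  0.007 ]
tip s [ 0.5438 -0.4039  0.007 ]
grip s back [ 0.4577 -0.398   0.007 ]
grip s front [ 0.4795 -0.3986  0.012 ]
marker ends [ 0.4029 -0.2315  0.01  ]
 [ 0.3995 -0.3477  0.01  ]
```

```bash
python3 -m inch '[[0,0,0,0,-3.8,0,8.5],[0,0,0,0,-3.8,0,8.5],[0,0,0,0,-3.8,0,8.5],[0,0,0,0,-3.8,0,8.5],[0,0,0,0,-3.8,0,8.5],[0,0,0,0,-3.8,0,8.5],[0,0,0.12,-3.6,0,0,8.5],[0,0,0.12,-3.6,0,0,8.5],[0,0,0.12,-3.6,0,0,8.5],[0,0,0.12,-3.6,0,0,8.5],[0,0,0.12,-3.6,0,0,8.5],[0,0,0.12,-3.6,0,0,8.5],[0,0,0.12,-3.6,0,0,8.5],[0,0,0.12,-3.6,0,0,8.5],[0,0,0.12,-3.6,0,0,8.5],[0,0,0.12,-3.6,0,0,8.5],[0,0,0.12,-3.6,0,0,8.5],[0,0,0.12,-3.6,0,0,8.5],[0,0,0,0,0,0,8.5]]' 60; python3 -c "
from plant import *
s=read_state();print(s['joint_positions'].round(3))"
```

```text
clock: 1.68
eef_pos: [0.3088, -0.077, 0.2453]
ee_rot: [3.141, 0.002, 1.287]
wrist_force: [0.5, -0.1, 0.3]
grip_width: 0.0852
grasp_force: 0.0
[-0.474 -0.115 -0.608  1.077 -0.002  1.381]
```

```bash
python3 -m inch '[[0,0,0,-2.6,3.1,0,8.5],[0,0,0,-2.6,3.1,0,8.5],[0,0,0,-2.6,3.1,0,8.5],[0,0,0,-2.6,3.1,0,8.5],[0,0,0,-2.6,3.1,0,8.5],[0,0,0.12,0,0,0,8.5],[0,0,0.12,0,0,0,8.5],[0,0,0.12,0,0,0,8.5],[0,0,0.12,0,0,0,8.5],[0,0,0.12,0,0,0,8.5],[0,0,0.12,0,0,0,8.5],[0,0,0.12,0,0,0,8.5],[0,0,0.12,0,0,0,8.5],[0,0,0.12,0,0,0,8.5],[0,0,0.06,0,0,0,8.5],[0,0,0,0,0,0,8.5],[0,0,0,0,0,0,8.5]]'
python3 - <<'E'
from plant import *
import numpy as np,cv2
s=read_state();print(s['joint_positions'].round(3))
c=camera("wrist");np.savez("pics/w1.npz",**c);cv2.imwrite("pics/w1.png",c["pixels"][:,:,::-1]);print(np.round(c["camera_from_world"],3),c["fx"])
E
```

```text
clock: 3.1
eef_pos: [0.4243, -0.2375, 0.2451]
ee_rot: [-3.141, 0.0, 0.166]
wrist_force: [0.1, 1.0, 0.3]
grip_width: 0.0849
grasp_force: 0.0
[-0.661  0.218 -0.252  1.102  0.     2.315]
[[ 0.164 -0.986 -0.001 -0.303]
 [-0.95  -0.158  0.268  0.33 ]
 [-0.265 -0.043 -0.963  0.481]
 [ 0.     0.     0.     1.   ]] 315.6305657876987
```

View pics/w1.png

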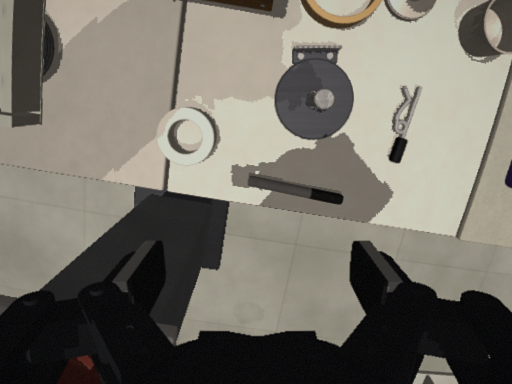

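The wrist view shows the roll centre at (187,136), the disc centre at (314,98), the post top at (323,99), the bar across (294–340,46), and the clip from grip (398,150) to tip (418,88).

Run:
```python
from h import *
c=load("pics/w1.npz");I=c["pixels"];g=cv2.cvtColor(I,cv2.COLOR_RGB2GRAY)
hsv=cv2.cvtColor(I,cv2.COLOR_RGB2HSV)
# roll: white low sat
for th in(185,):
  print(I[136,165],I[136,150],I[110,230],I[98,290],I[98,323],I[150,398])
def ell(mask,x0,y0,x1,y1,z,n):
    m=np.zeros_like(g);m[y0:y1,x0:x1]=mask[y0:y1,x0:x1]
    k,_=cv2.findContours(m,cv2.RETR_EXTERNAL,cv2.CHAIN_APPROX_NONE)
    k=max(k,key=cv2.contourArea);P=plane(c,k.reshape(-1,2),z)[:,:2].astype(np.float32)
    (x,y),r=cv2.minEnclosingCircle(P);print(n,len(P),"minencl",x,y,r)
    print("  rect",cv2.minAreaRect(P),"ell",cv2.fitEllipse(P));return k,P
ell((g>0)&(hsv[...,1]<22)&(g>150),150,100,222,172,.026,"roll")
k,P=ell((g<110),270,60,358,145,.008,"disc")
k,P=ell((g<110),285,38,345,57,.026,"bar")
k,P=ell((g<60),380,130,415,170,.014,"grip")
k,P=ell((g>115),310,85,338,112,.062,"posttop")
t=[(418,88)];print("tip",plane(c,t,.007))
```

```text
[206 209 194] [162 153 139] [205 203 186] [71 68 71] [148 143 138] [32 30 30]
roll 156 minencl 0.44358915090560913 -0.15244261920452118 0.03176738694310188
  rect ((0.4421900808811188, -0.15564382076263428), (0.05495339259505272, 0.06278964132070541), 63.8434944152832) ell ((0.44294092059135437, -0.15442588925361633), (0.055815961211919785, 0.06350616365671158), 62.33392333984375)
disc 236 minencl 0.5078771710395813 -0.2865014970302582 0.047668736428022385
  rect ((0.5050886869430542, -0.28830477595329285), (0.0879468247294426, 0.0883725956082344), 10.114423751831055) ell ((0.5068308711051941, -0.2875761091709137), (0.08804906159639359, 0.08943424373865128), 115.33675384521484)
bar 118 minencl 0.5539988279342651 -0.277005136013031 0.025457102805376053
  rect ((0.5539507865905762, -0.27700769901275635), (0.008976140059530735, 0.050015419721603394), 10.22268009185791) ell ((0.5536899566650391, -0.2764207720756531), (0.009404524229466915, 0.05566830933094025), 10.90950870513916)
grip 62 minencl 0.4685167670249939 -0.395267516374588 0.014792338944971561
  rect ((0.46865683794021606, -0.39472678303718567), (0.014610867016017437, 0.028596116229891777), 83.97622680664062) ell ((0.46827635169029236, -0.39475592970848083), (0.014834174886345863, 0.0331881046295166), 84.81116485595703)
posttop 52 minencl 0.5067681074142456 -0.28805282711982727 0.009266471490263939
  rect ((0.5064891576766968, -0.2880776822566986), (0.016888411715626717, 0.017423180863261223), 11.788260459899902) ell ((0.5068628787994385, -0.2880593538284302), (0.016692720353603363, 0.017774028703570366), 1.6714354753494263)
tip [[ 0.5407489  -0.40313491  0.007     ]]
```

```bash
python3 -m inch '[[0,0,0,1.1,-2.6,0,8.5],[0,0,0,1.1,-2.6,0,8.5],[0,0,0,1.1,-2.6,0,8.5],[0,0,0,0,0,3,8.5],[0,0,0,0,0,3.8,8.5],[0,0,0,0,0,3.8,8.5],[0,0,0,0,0,3.8,8.5],[0,0,0,0,0,3.7,8.5],[0,0,0,0,0,3,8.5],[0,0,0,0,0,2,8.5],[0,0,0,0,0,0,6],[0,0,0,0,0,0,6],[0,0,0,0,0,0,6],[0,0,0,0,0,0,6],[0,0,0,0,0,0,6],[0,0,0,0,0,0,6],[0,0,0,0,0,0,6],[0,0,0,0,0,0,6]]' 30
```

```text
clock: 4.65
eef_pos: [0.4445, -0.1556, 0.0147]
ee_rot: [3.141, -0.001, 0.163]
wrist_force: [-0.4, 0.8, -0.8]
grip_width: 0.0629
grasp_force: 32.9
```

```bash
python3 -m inch '[[0,0,0,0,0,-2,6],[0,0,0,0,0,-3.5,6],[0,0,0,0,0,-3.5,6],[0,0,0,0.8,2.8,0,6],[0,0,0,0.8,2.8,0,6],[0,0,0,0.8,2.8,0,6],[0,0,0,0.8,2.8,0,6],[0,0,0,0.8,2.8,0,6],[0,0,0,0,0,0,6],[0,0,0,0,0,0,6],[0,0,0,0,0,0,6]]'
python3 - <<'E'
from plant import *
from h import *
for n in("scene","top"):
    c=camera(n);np.savez(f"pics/{n}2.npz",**c)
    I=c["pixels"]
    if n=="top": T=cv2.resize(I[150:260,190:320],None,fx=4,fy=4,interpolation=cv2.INTER_CUBIC)
    else: S=cv2.resize(I[130:250,190:290],None,fx=2.8,fy=440/120,interpolation=cv2.INTER_CUBIC)
cv2.imwrite("pics/m2.png",np.hstack([T,S])[:,:,::-1])
E
```

```text
clock: 5.57
eef_pos: [0.5057, -0.2865, 0.1039]
ee_rot: [-3.14, 0.001, 0.163]
wrist_force: [-0.8, -0.2, -1.0]
grip_width: 0.0628
grasp_force: 33.5
```

View pics/m2.png

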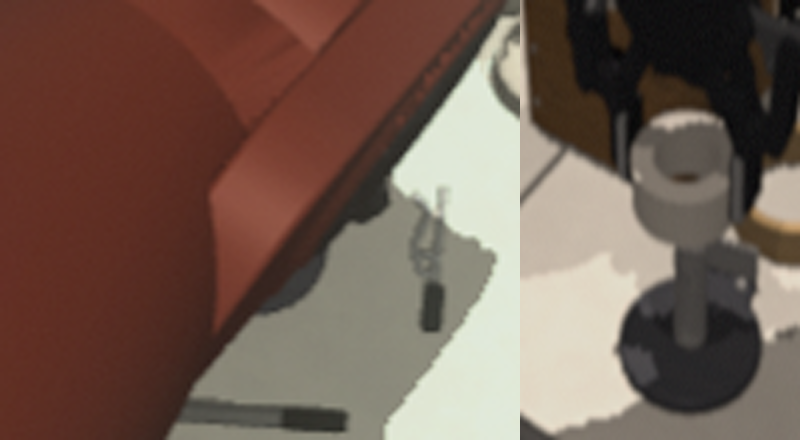

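The roll is held level, centred over the post in the scene view (roll at (683,180), post at (690,300) in the crop). The arm blocks the top view.

```bash
python3 -m inch '[[0,0,0,0.15,0.16,1.2,6],[0,0,0,0,0,1.2,6],[0,0,0,0,0,0.3,6],[0,0,0,0,0,0.2,6],[0,0,0,0,0,0.1,6],[0,0,0,0,0,0.1,6],[0,0,0,0,0,0,6]]'
```

```text
clock: 6.25
eef_pos: [0.5083, -0.2885, 0.0735]
ee_rot: [3.141, -0.0, 0.163]
wrist_force: [0.3, -1.1, -0.8]
grip_width: 0.0628
grasp_force: 33.5
```

```bash
python3 -m inch '[[0,0,0,0,0,0.1,6],[0,0,0,0,0,0.1,6],[0,0,0,0,0,0.1,6],[0,0,0,0,0,0,6]]'
```

```text
clock: 6.58
eef_pos: [0.508, -0.2885, 0.0702]
ee_rot: [-3.141, 0.0, 0.163]
wrist_force: [-0.4, -0.3, -0.7]
grip_width: 0.0625
grasp_force: 33.5
```

```bash
python3 -m inch '[[0,0,0,0,0,0.3,6],[0,0,0,0,0,0.3,6],[0,0,0,0,0,0.4,6],[0,0,0,0,0,0.4,6],[0,0,0,0,0,0.4,6],[0,0,0,0,0,0.4,6],[0,0,0,0,0,0,6]]'
```

```text
clock: 7.17
eef_pos: [0.5076, -0.2881, 0.0472]
ee_rot: [-3.141, 0.001, 0.163]
wrist_force: [0.3, 1.1, -1.1]
grip_width: 0.0625
grasp_force: 33.5
```

```bash
python3 -m inch '[[0,0,0,0,0,0.4,6],[0,0,0,0,0,0.4,6],[0,0,0,0,0,0.4,6],[0,0,0,0,0,0.4,6],[0,0,0,0,0,0.3,6],[0,0,0,0,0,0.2,6],[0,0,0,0,0,0.2,6],[0,0,0,0,0,0.1,6],[0,0,0,0,0,0,6]]'
```

```text
clock: 7.92
eef_pos: [0.508, -0.2884, 0.0241]
ee_rot: [-3.141, 0.0, 0.163]
wrist_force: [-0.1, 0.7, -0.8]
grip_width: 0.0625
grasp_force: 33.5
```

```bash
python3 -m inch '[[0,0,0,0,0,0.1,6],[0,0,0,0,0,0,6],[0,0,0,0,0,0,7.5],[0,0,0,0,0,0,8.5],[0,0,0,0,0,0,8.5],[0,0,0,0,0,0,8.5],[0,0,0,0,0,0,8.5],[0,0,0,0,0,-2,8.5],[0,0,0,0,0,-3.5,8.5],[0,0,0,0,0,-3.5,8.5],[0,0,0,0,0,-3.5,8.5],[0,0,0,-4,1,-3,8.5],[0,0,0,-4,1,-3,8.5],[0,0,0.1,-2,3,0,8.5],[0,0,0.1,0,2,0,8.5],[0,0,0.07,0,0,0,8.5],[0,0,0,0,0,0,8.5],[0,0,0,0,0,0,8.5]]'
python3 - <<'E'
from plant import *
from h import *
c=camera("wrist");np.savez("pics/w3.npz",**c);a=c["pixels"]
print(np.round(c["camera_from_world"],3))
cv2.imwrite("pics/w3.png",a[:,:,::-1])
E
```

```text
clock: 9.42
eef_pos: [0.4324, -0.3678, 0.1972]
ee_rot: [-3.141, 0.0, -0.105]
wrist_force: [0.4, 0.6, -0.2]
grip_width: 0.085
grasp_force: 0.0
[[-0.106 -0.994 -0.001 -0.319]
 [-0.958  0.102  0.269  0.429]
 [-0.267  0.029 -0.963  0.459]
 [ 0.     0.     0.     1.   ]]
```

View pics/w3.png

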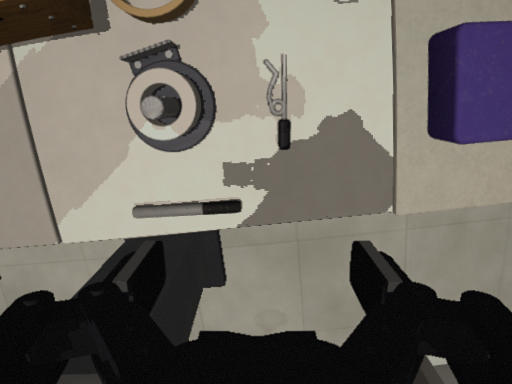

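The roll now lies round the post (post top at (152,107), roll at (162,103)), and the marker has not moved. The clip runs from its grip at (284,134) to its tip at (284,56), straight up the picture.

Run:
```python
from h import *
c=load("pics/w3.npz");g=cv2.cvtColor(c["pixels"],cv2.COLOR_RGB2GRAY)
m=np.zeros_like(g);m[112:155,270:298]=g[112:155,270:298]<60
k=max(cv2.findContours(m,0,1)[0],key=cv2.contourArea).reshape(-1,2)
print(k.min(0),k.max(0));
for z in(0.007,.014):print(cv2.minAreaRect(plane(c,k,z)[:,:2].astype(np.float32)))
print(plane(c,[(284.5,54)],.007),plane(c,[(284.5,110)],.007))
print("post",plane(c,[(152,107)],.062), proj(c,[0.5068,-.288,.062]))
```

```text
[278 119] [289 149]
((0.46760207414627075, -0.3974313735961914), (0.011138532310724258, 0.030074989423155785), 85.3302001953125)
((0.46830177307128906, -0.39692768454551697), (0.01089492067694664, 0.02941719815135002), 85.33013916015625)
[[ 0.54330383 -0.40505882  0.007     ]] [[ 0.49113883 -0.40048994  0.007     ]]
post [[ 0.50703555 -0.28807405  0.062     ]] [[151.96365003 107.30180272]]
```

```bash
python3 -m inch '[[0,0,-0.015,1.9,1.3,0,8.5],[0,0,0,1.95,1.28,0,7],[0,0,0,0,0,3.8,6],[0,0,0,0,0,3.8,5],[0,0,0,0,0,3.8,5],[0,0,0,0,0,3.3,4],[0,0,0,0,0,2,4],[0,0,0,0,0,1.3,4],[0,0,0,0,0,0,4]]'
```

```text
clock: 10.22
eef_pos: [0.4675, -0.3953, 0.0145]
ee_rot: [-3.139, 0.003, -0.089]
wrist_force: [0.2, 1.4, 0.3]
grip_width: 0.0401
grasp_force: 0.0
```

```bash
python3 -m inch '[[0,0,0,0,0,0,1],[0,0,0,0,0,0,1],[0,0,0,0,0,0,1],[0,0,0,0,0,0,1],[0,0,0,0,0,0,1],[0,0,0,0,0,0,1],[0,0,0,0,0,0,1],[0,0,0,0,0,0,1],[0,0,0,0,0,0,1]]' 60
python3 - <<'E'
from plant import *
from h import *
c=camera("top");np.savez("pics/t4.npz",**c)
c=camera("wrist");np.savez("pics/w4.npz",**c);cv2.imwrite("pics/w4.png",c["pixels"][:,:,::-1])
print(read_state()["eef_pos"],read_state()["ee_rot"])
E
```

```text
clock: 10.97
eef_pos: [0.4691, -0.3979, 0.0186]
ee_rot: [3.141, -0.002, -0.092]
wrist_force: [-0.2, 2.5, 7.1]
grip_width: 0.011
grasp_force: 37.3
[ 0.46908522 -0.39790374  0.01862959] [ 3.14070670e+00 -1.70556983e-03 -9.18605384e-02]
```

```bash
python3 -m inch '[[0,0,0,0,0,-1,1],[0,0,0,0,0,-3,1],[0,0,0,0,0,-3,1],[0,0,0,0,0,-3,1],[0,0,-0.09,0,0,0,1],[0,0,-0.09,0,0,0,1],[0,0,-0.09,0,0,0,1],[0,0,0,-1.2,-2.5,0,1],[0,0,0,-1.2,-2.5,0,1],[0,0,0,-1.2,-2.5,0,1],[0,0,0,-1.2,-2.6,0,1],[0,0,0,0,0,0,1],[0,0,0,0,0,0,1]]'
python3 - <<'E'
from plant import *
from h import *
c=camera("wrist");np.savez("pics/w5.npz",**c);cv2.imwrite("pics/w5.png",c["pixels"][:,:,::-1])
s=camera("scene");np.savez("pics/s5.npz",**s)
t=camera("top");np.savez("pics/t5.npz",**t)
S=cv2.resize(s["pixels"][130:260,200:330],(480,480),interpolation=cv2.INTER_CUBIC)
W=cv2.resize(c["pixels"][60:260,190:330],(320,480),interpolation=cv2.INTER_CUBIC)
cv2.imwrite("pics/m5.png",np.hstack([S,W])[:,:,::-1])
E
```

```text
clock: 12.15
eef_pos: [0.4027, -0.3057, 0.1183]
ee_rot: [3.141, -0.0, 0.178]
wrist_force: [-0.2, -0.5, -0.3]
grip_width: 0.0105
grasp_force: 36.6
```

View pics/m5.png

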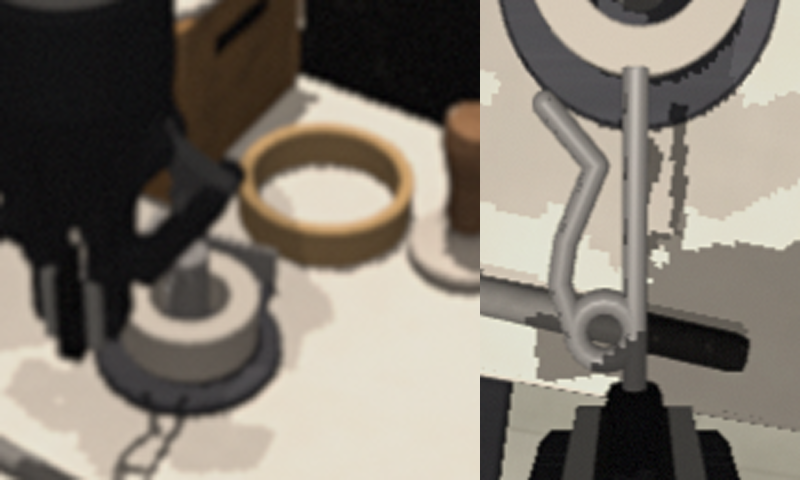

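The scene crop shows the clip over the counter, short of the stand. The wrist crop shows the leg running straight from the grip to its tip at full-picture pixel (257.4,88), with the bow on the left and the post above.

Run:
```python
from h import *
c=load("pics/w5.npz");g=cv2.cvtColor(c["pixels"],cv2.COLOR_RGB2GRAY).astype(int)
u=lambda x,y:(190+(x-480+.5)*.4375-.5,60+(y+.5)/2.4-.5)
tcp=np.array([.4027,-.3057,.1183]);y=.178;R=np.array([[np.cos(y),np.sin(y)],[-np.sin(y),np.cos(y)]])
for z in(.1037,.1067,.1097):
  for p in((634.5,68),(634.5,200),(634.5,380)):
    P=plane(c,[u(*p)],z)[0];print(z,P.round(4),(R@(P-tcp)[:2]).round(4))
d=np.array([.507,-.288])-tcp[:2];print("post rel",R@d)
# post top circle from this view
m=np.zeros(g.shape,np.uint8);m[20:80,225:295]=1
print(proj(c,[.507,-.288,.062]))
# scene tip? 
s=load("pics/s5.npz");print("scene tip",proj(s,[[*(plane(c,[u(634.5,68)],.1067)[0])]]))
cv2.imwrite("pics/w5c.png",cv2.resize(c["pixels"][0:110,180:330],None,fx=5,fy=5,interpolation=cv2.INTER_CUBIC)[:,:,::-1])
```

```text
0.1037 [ 0.4759 -0.2919  0.1037] [0.0745 0.0006]
0.1037 [ 0.4522 -0.2962  0.1037] [0.0504 0.0006]
0.1037 [ 0.4164 -0.3026  0.1037] [0.014  0.0006]
0.1067 [ 0.4758 -0.2919  0.1067] [0.0744 0.0006]
0.1067 [ 0.4525 -0.2961  0.1067] [0.0507 0.0006]
0.1067 [ 0.4175 -0.3024  0.1067] [0.0151 0.0006]
0.1097 [ 0.4757 -0.2919  0.1097] [0.0742 0.0006]
0.1097 [ 0.4529 -0.296   0.1097] [0.0511 0.0006]
0.1097 [ 0.4186 -0.3022  0.1097] [0.0162 0.0006]
post rel [ 0.10578603 -0.00104718]
[[260.27226119  33.00056702]]
scene tip [[241.68281886 188.74018869]]
```

View pics/w5c.png

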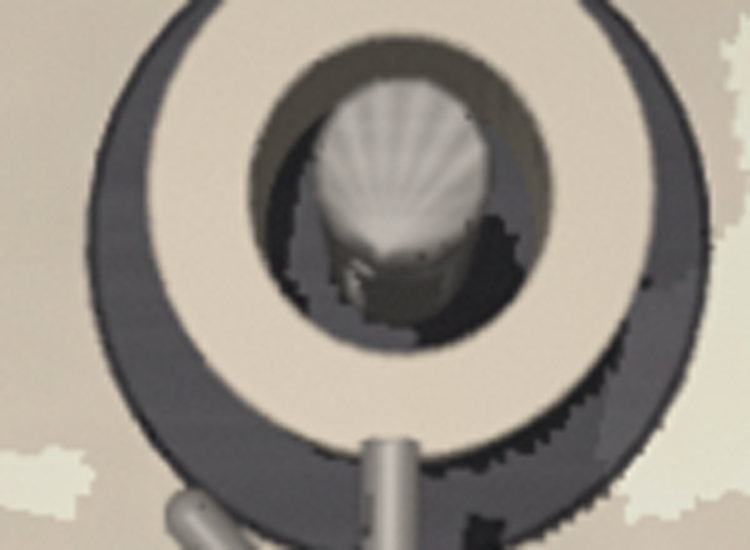

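The leg centre is at crop x≈390 and the post top centre at crop (401,165), so the leg is about 2 px left of the axis. The dark cross-hole mouth shows on the near side of the post, around crop (400,288).

Run:
```python
from h import *
from scipy.optimize import least_squares
w5=load("pics/w5.npz");w1=load("pics/w1.npz");w3=load("pics/w3.npz");t=load("pics/top0.npz");s=load("pics/scene0.npz")
C=lambda x,y:(180+(x+.5)/5-.5,(y+.5)/5-.5)
A=lambda x,y:((x+.5)/6-.5+180,(y+.5)/6-.5+180)
B=lambda x,y:((x+.5)/4.2-.5+140,(y+.5)/4.2-.5+180)
obs=[(w5,C(401,165)),(w1,proj(w1,[.50675,-.28806,.062])[0]),(w3,(152,107)),(t,A(443,167)),(s,B(466,79))]
f=lambda p:np.concatenate([(proj(c,p)[0]-u) for c,u in obs])
r=least_squares(f,[.507,-.288,.062]);print(r.x,f(r.x).round(2))
f=lambda p:np.concatenate([(proj(c,p)[0]-u) for c,u in obs[:3]])
r=least_squares(f,[.507,-.288,.062]);print("wrist only",r.x,f(r.x).round(2))
print(plane(w5,[C(401,165)],.062))
T=w5["camera_from_world"];print("depth top",(T[:3,:3]@r.x+T[:3,3])[2],"by width",w5["fx"]*.02/34)
# hole pixel -> plane x_s=-0.0095
n=np.array([np.cos(.178),np.sin(.178),0]);p0=np.array([.507,-.288,0])-n*.0095
for v in(262,275,288,300,315):
  o,d=ray(w5,[C(400,v)]);P=o+d[0]*(n@(p0-o)/(n@d[0]));print(v,P.round(4))
cv2.imwrite("pics/hole.png",cv2.resize(w5["pixels"][40:75,235:285],None,fx=14,fy=14,interpolation=cv2.INTER_CUBIC)[:,:,::-1].clip(0,90)*2)
```

```text
[ 0.50708662 -0.28790693  0.06186461] [ 0.33  0.26 -0.11 -0.38 -0.15 -0.04 -0.52  0.17 -0.14 -0.14]
wrist only [ 0.50704411 -0.28786341  0.06207822] [ 0.24  0.24 -0.12 -0.35 -0.28  0.02]
[[ 0.50715843 -0.28770879  0.062     ]]
depth top 0.16901899198748632 by width 0.18566503869864628
262 [ 0.4976 -0.2894  0.0592]
275 [ 0.4976 -0.2894  0.0496]
288 [ 0.4976 -0.2895  0.0389]
300 [ 0.4976 -0.2896  0.0279]
315 [ 0.4977 -0.2897  0.0124]
```

View pics/hole.png

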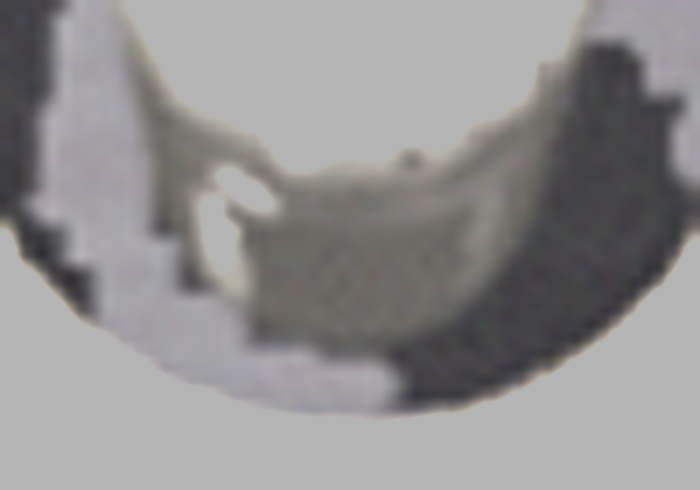

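```bash
python3 -m inch '[[0,0,0,0,0.13,1.5,1],[0,0,0,0,0,2,1],[0,0,0,0,0,1.5,1],[0,0,0,0,0,0.57,1],[0,0,0,0,0,0,1],[0,0,0,0,0,0,1],[0,0,0,0,0,0,1]]'
python3 - <<'E'
from plant import *
from h import *
s=camera("scene");np.savez("pics/s6.npz",**s)
c=camera("wrist");np.savez("pics/w6.npz",**c)
W=cv2.resize(c["pixels"][0:110,190:330],None,fx=4,fy=4,interpolation=cv2.INTER_CUBIC)
S=cv2.resize(s["pixels"][185:240,225:255],(240,440),interpolation=cv2.INTER_CUBIC)
cv2.imwrite("pics/m6.png",np.hstack([W,S])[:,:,::-1])
E
```

```text
clock: 12.88
eef_pos: [0.4041, -0.3086, 0.0624]
ee_rot: [3.14, -0.001, 0.178]
wrist_force: [-0.9, -0.3, -0.7]
grip_width: 0.0107
grasp_force: 36.6
```

View pics/m6.png

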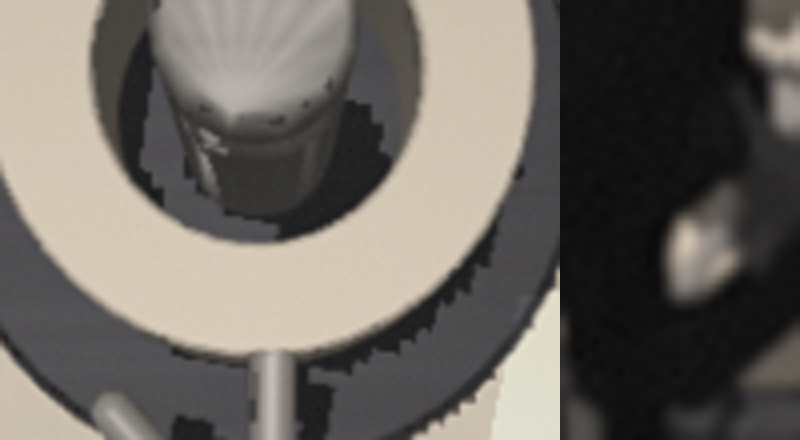

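The wrist crop shows the post axis at about x=253 and the leg at about x=272. The leg is now slightly to the right (−y), so I'll work out the offset from these pixels. I have now viewed eleven pictures, one over the limit, so the rest goes by numbers only.

Run:
```python
from h import *
from plant import *
c=load("pics/w6.npz");C=lambda x,y:(190+(x+.5)/4-.5,(y+.5)/4-.5)
y=.178;R=np.array([[np.cos(y),np.sin(y)],[-np.sin(y),np.cos(y)]])
ax=np.array([.5071,-.2879])
for n,p,z in(("tip",(272,352),.0508),("leg",(272,430),.0508),("postL",(153,30),.060),("postR",(355,30),.060),("bowtip",(112,398),.0508)):
  P=plane(c,[C(*p)],z)[0];print(n,P.round(4),(R@(P[:2]-ax)).round(4))
g=cv2.cvtColor(c["pixels"],cv2.COLOR_RGB2GRAY).astype(int)
for v in (95,105,120,150):print(v,g[v,246:270])
print(g[8,222:286])
print(read_state()["eef_pos"].round(4),proj(c,[[.5071,-.2879,.062],[.5071,-.2879,.034]]))
```

```text
tip [ 0.4775 -0.2949  0.0508] [-0.0304 -0.0017]
leg [ 0.4694 -0.2964  0.0508] [-0.0386 -0.0017]
postL [ 0.5047 -0.2784  0.06  ] [-0.0007  0.0098]
postR [ 0.5081 -0.2975  0.06  ] [-0.0007 -0.0096]
bowtip [ 0.4697 -0.2787  0.0508] [-0.0351  0.0157]
95 [ 80  79  79  79  80  75  89  92 109 146 167 187 184 163 141 125 111  79
  41  31  36  60  72  70]
105 [ 77  78  79  79  77  76  81  93 119 148 168 187 182 159 140 124 109  83
  59  45  30  31  32  29]
120 [169 140  96  91  91  88  99 105 119 148 171 184 175 153 135 121 108 132
 127  94  91  93  93  93]
150 [ 93  92  93  94  93  88  98  94 111 151 171 177 163 143 128 115  98 157
 196 157  97  93  93  92]
[ 69  69  65  54  38  63  92 109 125 139 141 143 146 148 155 156 156 154
 155 160 166 165 161 159 163 166 165 160 160 163 164 164 161 159 161 164
 164 161 158 153 154 157 162 164 162 159 153 148 144 141 139 139 139 139
 125 104  83  66  73  75  76  74  76  78]
[ 0.4041 -0.3085  0.0625] [[253.26504129   3.55358981]
 [253.89207742  22.03577953]]
```

```bash
cat > meas.py <<'E'
from h import *
from plant import *
import sys
z=float(sys.argv[1]);c=camera("wrist");g=cv2.GaussianBlur(cv2.cvtColor(c["pixels"],cv2.COLOR_RGB2GRAY),(1,1),0).astype(float)
y=.178;R=np.array([[np.cos(y),np.sin(y)],[-np.sin(y),np.cos(y)]]);ax=np.array([.5071,-.2879])
for v in(108,130,150):   # leg: bright ridge, sub-pixel by weighted centre about its peak
  r=g[v,248:268];k=np.arange(248,268);w=np.clip(r-115,0,None);w[(k<252)|(k>262)]=0
  u=(w*k).sum()/w.sum();P=plane(c,[(u+.5,v)],z)[0];print(v,round(u,2),(R@(P[:2]-ax)).round(4))
s=read_state();print(s["eef_pos"].round(4),(R@(s["eef_pos"][:2]-ax)).round(4),s["ee_rot"].round(4))
np.savez(f"pics/w_{s['clock']:.2f}.npz",**c)
E
python3 -m inch '[[0,0,0,0,-0.17,0,1],[0,0,0,0,0,0,1],[0,0,0,0,0,0,1],[0,0,0,0,0,0,1]]'; python3 meas.py .0508
```

```text
clock: 13.32
eef_pos: [0.4033, -0.3062, 0.0618]
ee_rot: [3.141, -0.0, 0.178]
wrist_force: [-0.8, -1.1, -0.1]
grip_width: 0.0107
grasp_force: 36.6
108 257.45 [-0.0394  0.0007]
130 257.24 [-0.0489  0.0008]
150 256.34 [-0.0577  0.0012]
[ 0.4033 -0.3062  0.0618] [-0.1055  0.0003] [ 3.1414e+00 -1.0000e-04  1.7790e-01]
```

```bash
python3 -m inch '[[0,0,0,0.6,0.05,-0.03,1],[0,0,0,0.6,0,0,1],[0,0,0,0.4,0,0,1],[0,0,0,0,0,0,1],[0,0,0,0,0,0,1],[0,0,0,0,0,0,1]]'; python3 meas.py .0508; python3 -c "
from plant import *
print(read_state()['eef_pos'])"
```

```text
clock: 13.87
eef_pos: [0.419, -0.3037, 0.0618]
ee_rot: [-3.141, 0.0, 0.178]
wrist_force: [-0.8, -0.3, -0.7]
grip_width: 0.011
grasp_force: 36.6
108 256.92 [-0.0235  0.0006]
130 257.0 [-0.0329  0.0006]
150 256.38 [-0.0418  0.0009]
[ 0.4189 -0.3038  0.0618] [-0.0896  0.    ] [-3.1414e+00  3.0000e-04  1.7790e-01]
[ 0.41890633 -0.30376294  0.06184122]
```

```bash
python3 -m inch '[[0,0,0,0,0.04,-0.07,1],[0,0,0,0.2,0,0,1],[0,0,0,0.2,0,0,1],[0,0,0,0.1,0,0,1],[0,0,0,0.1,0,0,1],[0,0,0,0.1,0,0,1],[0,0,0,0,0,0,1]]'
```

```text
clock: 14.5
eef_pos: [0.4262, -0.303, 0.0626]
ee_rot: [3.142, -0.0, 0.178]
wrist_force: [0.4, 0.2, 0.4]
grip_width: 0.0108
grasp_force: 36.6
```

```bash
python3 -m inch '[[0,0,0,0.1,0,0,1],[0,0,0,0.1,0,0,1],[0,0,0,0,0,0,1]]'
```

```text
clock: 14.75
eef_pos: [0.4282, -0.3027, 0.0627]
ee_rot: [3.142, -0.0, 0.178]
wrist_force: [-0.4, -0.1, -0.7]
grip_width: 0.0105
grasp_force: 36.6
```

```bash
python3 -m inch '[[0,0,0,0.2,0,0,1],[0,0,0,0.2,0,0,1],[0,0,0,0.2,0,0,1],[0,0,0,0.2,0,0,1],[0,0,0,0.2,0,0,1],[0,0,0,0,0,0,1]]'
```

```text
clock: 15.25
eef_pos: [0.4383, -0.3009, 0.0627]
ee_rot: [3.141, -0.0, 0.178]
wrist_force: [0.7, 0.5, -0.3]
grip_width: 0.0108
grasp_force: 36.6
```

```bash
python3 -m inch '[[0,0,0,0.2,0,0,1],[0,0,0,0.2,0,0,1],[0,0,0,0.2,0,0,1],[0,0,0,0,0,0,1]]'
```

```text
clock: 15.58
eef_pos: [0.4434, -0.2992, 0.0623]
ee_rot: [-3.14, 0.001, 0.178]
wrist_force: [-1.4, 2.0, -0.5]
grip_width: 0.0109
grasp_force: 36.6
```

```bash
python3 -m inch '[[0,0,0,0.2,0,0,1],[0,0,0,0.2,0,0,1],[0,0,0,0,0,0,1]]' 80
```

```text
clock: 15.83
eef_pos: [0.4476, -0.2986, 0.0624]
ee_rot: [-3.141, 0.0, 0.178]
wrist_force: [-3.3, 2.3, 0.1]
grip_width: 0.0109
grasp_force: 36.6
```

```bash
python3 -m inch '[[0,0,0,0.2,0,0,1],[0,0,0,0.2,0,0,1],[0,0,0,0,0,0,1]]'
```

```text
clock: 16.08
eef_pos: [0.4525, -0.298, 0.0627]
ee_rot: [-3.141, -0.002, 0.179]
wrist_force: [0.7, 5.3, -1.3]
grip_width: 0.0111
grasp_force: 36.6
```

```bash
python3 -m inch '[[0,0,0,0.2,0,0,1],[0,0,0,0.2,0,0,1],[0,0,0,0,0,0,1]]'
```

```text
clock: 16.33
eef_pos: [0.4568, -0.2974, 0.0628]
ee_rot: [-3.141, -0.002, 0.178]
wrist_force: [2.4, 5.2, -1.3]
grip_width: 0.0105
grasp_force: 36.6
```

```bash
python3 -m inch '[[0,0,0,0.2,0,0,1],[0,0,0,0.2,0,0,1],[0,0,0,0,0,0,1]]'
```

```text
clock: 16.58
eef_pos: [0.4606, -0.2972, 0.0629]
ee_rot: [3.141, -0.002, 0.178]
wrist_force: [2.8, 3.9, -0.7]
grip_width: 0.0108
grasp_force: 36.6
```

```bash
python3 -m inch '[[0,0,0,0.1,0,0,1],[0,0,0,0.1,0,0,1],[0,0,0,0,0,0,1]]'
```

```text
clock: 16.83
eef_pos: [0.4619, -0.297, 0.0628]
ee_rot: [3.141, -0.001, 0.178]
wrist_force: [0.9, 2.3, -1.1]
grip_width: 0.0106
grasp_force: 36.6
```

```bash
python3 -m inch '[[0,0,0,0.1,0,0,1],[0,0,0,0,0,0,1],[0,0,0,0,0,0,1]]'
```

```text
clock: 17.08
eef_pos: [0.4627, -0.2968, 0.0627]
ee_rot: [3.141, -0.0, 0.178]
wrist_force: [0.9, 1.4, -0.5]
grip_width: 0.0109
grasp_force: 36.6
```

```bash
python3 -m inch '[[0,0,0,0.1,0,0,1],[0,0,0,0,0,0,1],[0,0,0,0,0,0,1]]'
```

```text
clock: 17.33
eef_pos: [0.4635, -0.2966, 0.0627]
ee_rot: [3.141, -0.0, 0.178]
wrist_force: [0.5, 0.7, -0.5]
grip_width: 0.0105
grasp_force: 36.6
```

```bash
python3 -m inch '[[0,0,0,0.1,0,0,1],[0,0,0,0,0,0,1],[0,0,0,0,0,0,1]]'; python3 meas.py .051
```

```text
clock: 17.58
eef_pos: [0.4644, -0.2963, 0.0627]
ee_rot: [3.141, 0.0, 0.178]
wrist_force: [0.1, 0.0, -0.7]
grip_width: 0.0109
grasp_force: 36.6
108 257.27 [ 0.0225 -0.0003]
130 257.05 [ 0.013  -0.0002]
150 256.9 [ 0.0041 -0.0002]
[ 0.4644 -0.2963  0.0626] [-0.0435 -0.0007] [3.1413e+00 1.0000e-04 1.7770e-01]
```

```bash
python3 -m inch '[[0,0,0,0.1,0,0,1],[0,0,0,0,0,0,1],[0,0,0,0,0,0,1]]'
python3 - <<'E'
# tip: in the wrist view, brightness profile up the leg's line beyond the post (predicted rows for tip at s=0.028..0.033)
from h import *
from plant import *
c=camera("wrist");np.savez("pics/w8.npz",**c)
g=cv2.cvtColor(c["pixels"],cv2.COLOR_RGB2GRAY)
n=np.array([np.cos(.178),np.sin(.178)]);ax=np.array([.5071,-.2879])
for s in(.01,.026,.0285,.0305,.0325,.035,-.01,-.0185):
  p=proj(c,[*(ax+n*s),.051])[0];print(s,p.round(1))
for v in range(70,112,2):print(v,g[v,250:266])
E
```

```text
clock: 17.88
eef_pos: [0.465, -0.296, 0.0625]
ee_rot: [-3.142, 0.001, 0.178]
wrist_force: [-3.0, -1.8, -0.1]
grip_width: 0.0104
grasp_force: 36.7
0.01 [257.7 138.2]
0.026 [257.6 101.1]
0.0285 [257.6  95.2]
0.0305 [257.6  90.4]
0.0325 [257.6  85.6]
0.035 [257.6  79.5]
-0.01 [257.7 181.8]
-0.0185 [257.7 199.4]
70 [50 48 43 45 48 52 52 53 54 53 51 54 53 52 52 50]
72 [70 71 72 71 72 73 74 75 75 74 74 71 73 71 69 70]
74 [75 77 75 75 76 76 76 77 76 77 76 77 76 77 76 77]
76 [76 77 77 79 78 77 76 77 77 76 76 75 76 76 76 76]
78 [72 75 74 75 75 74 75 73 74 75 74 75 75 74 75 75]
80 [76 78 77 77 77 76 78 76 76 75 75 77 77 76 76 75]
82 [78 79 78 77 79 78 77 78 77 76 77 76 77 76 77 76]
84 [79 80 78 74 75 78 82 81 82 83 83 82 81 79 79 78]
86 [160 164 171 175 173 171 174 173 172 173 172 169 169 165 165 165]
88 [191 177 138 113 122 129 141 156 161 152 133 119 119 142 176 191]
90 [191 164 117 106 119 138 156 175 173 154 133 116 104 118 167 192]
92 [191 163 116 109 119 137 156 176 171 152 133 115 102  90  92 103]
94 [192 163 116 108 120 137 157 174 173 151 132 115 104  87  81  93]
96 [192 164 115 108 121 137 157 173 172 150 131 115 102  87  90 155]
98 [192 162 116 108 121 138 157 175 170 149 130 115 102  86  92 158]
100 [191 162 116 108 121 136 158 175 170 151 131 115 102  86  87 138]
102 [191 164 116 108 122 138 158 175 170 149 130 114 102  88  83  87]
104 [192 163 117 100 113 138 159 175 170 148 130 115 101  86  85  87]
106 [193 164 115  87 102 139 160 173 168 147 128 115 100  88  82  87]
108 [191 164 114  87 102 139 160 173 168 145 130 116 101  87  84  87]
110 [192 165 108  77 101 140 160 174 168 145 127 114 101  86  84  85]
```

Run:
```python
from h import *
c=load("pics/w8.npz");g=cv2.cvtColor(c["pixels"],cv2.COLOR_RGB2GRAY)
n=np.array([np.cos(.178),np.sin(.178)]);l=np.array([-n[1],n[0]]);ax=np.array([.5071,-.2879])
for s in(-.01,0,.01):print("posttop",s,proj(c,[*(ax+n*s),.062])[0].round(0))
print("sides",[proj(c,[*(ax+l*k),.062])[0].round(0).tolist() for k in(.01,-.01)])
print("waist/bow if under: leg x=55 ->",proj(c,[*(ax+n*.013+l*.0075),.051])[0].round(0))
for v in range(100,215,5):print(v,g[v,215:300:4])
```

```text
posttop -0.01 [258. 188.]
posttop 0 [258. 165.]
posttop 0.01 [258. 141.]
sides [[234.0, 165.0], [282.0, 165.0]]
waist/bow if under: leg x=55 -> [241. 131.]
100 [120 117 135 193 191 190 190 190 191 162 136 151  86 165 191 190 191 190
 191 189 191 120]
105 [118 164 119  83 191 191 192 191 191 164 138 148  86  92 189 190 189 190
 190 190 191 189]
110 [186 118 159 122  82  87 192 191 192 165 140 145  86 158 191 190 190 189
 190 190 190 189]
115 [190 191 112 152 126  86  85 118  44  37 138 144  80  34  98 175 191 191
 190 191 191 189]
120 [191 191 192 111 147 130  88  30  31  38 140 142  79  32  58  75  85 180
 190 190 190 189]
125 [192 191 192 182 100 141 135  94  75  37 140 140  66  30  31  74  71  69
 156 191 189 190]
130 [192 191 188  64  28 106 155 114  71  37 142 139  62  31  32  71  71  71
  73 170 189 190]
135 [193 192 109  31  49 130 135  84  60  57 142 139  69  49  40  74  73  72
  72  73 190 190]
140 [191 188  67  30 114 157 111  49  76  69 140  63  59  52  65  44  45  71
  73  79 164 188]
145 [192 165  67  52 133 131  77  71  83 116  82 134 121  84  54  37  30  39
  61  79 122
[... 540 characters left out ...]
9 136 131  76  77
 170 190 190 189]
180 [190 168 137 119  80  78  75 131 148 155 154 151 147 138 135  70  85 183
 189 188 191 189]
185 [190 191  99 138  91 112 137 143  81 146 146 136 126 106 100 174  87  87
  98  88  88  87]
190 [189 191 155 141 124 147 118 101 113 134 137 122  79  87  86  87  88  90
  88  87  86  87]
195 [130 189 190 124 142 108  88  93 188 153 135 125  80  87  87  89  87  88
  87  87  89  85]
200 [ 81  81 179 130 140 106  85  88  89  87  74  98  79  88  87  87  87  87
  88  88  52  45]
205 [ 67  80  78  64 133 128  99  74  86  60  65  62  79  87  87  87  88  85
  47  42  43  39]
210 [115 100  36  41  59 129 118  79  69  64  64  62  76  83  56  29  44  46
  45  40  69 117]
```

The post top hides the leg at rows 145–185. The leg comes out beyond it up to row 87, so the tip is about 32 mm past the axis. The bow's waist is round the post's left side and the push has met the stop, so the clip is home and I'll let go.

```bash
python3 -m inch '[[0,0,0,0,0,0,1.6],[0,0,0,0,0,0,2.5],[0,0,0,0,0,0,4],[0,0,0,0,0,0,4],[0,0,0,0,0,0,4],[0,0,0,0,0,0,4],[0,0,0,0,0,-1,4],[0,0,0,0,0,-2.5,4],[0,0,0,0,0,-3.5,4],[0,0,0,-2,0,-3,4],[0,0,0,-3,0,-2,4],[0,0,0,-2,0,0,4],[0,0,0,0,0,0,4],[0,0,0,0,0,0,4]]'
python3 - <<'E'
from h import *
from plant import *
c=camera("wrist");np.savez("pics/w9.npz",**c)
g=cv2.cvtColor(c["pixels"],cv2.COLOR_RGB2GRAY)
n=np.array([np.cos(.178),np.sin(.178)]);ax=np.array([.5071,-.2879])
for s in(-.06,-.03,.0305):print(s,proj(c,[*(ax+n*s),.051 if s>-.01 else .058])[0].round(1))
u,v=proj(c,[*(ax-n*.045),.054])[0].astype(int)
m=np.zeros_like(g);m[v-40:v+40,u-30:u+30]=g[v-40:v+40,u-30:u+30]<60
for B in blob(m,60):print(B)
k=max(cv2.findContours(m,0,1)[0],key=cv2.contourArea).reshape(-1,2)
P=plane(c,k,.058)[:,:2];y=.178;R=np.array([[np.cos(y),np.sin(y)],[-np.sin(y),np.cos(y)]])
Q=(P-ax)@R.T;print("grip extents",Q.min(0),Q.max(0))
u,v=proj(c,[*(ax+n*.0305),.051])[0].astype(int)
print(u,v);print(g[v-10:v+12:2,u-6:u+7])
E
```

```text
clock: 19.1
eef_pos: [0.3961, -0.3087, 0.1838]
ee_rot: [3.14, -0.001, 0.176]
wrist_force: [0.6, 0.5, -1.1]
grip_width: 0.04
grasp_force: 0.0
-0.06 [256.7 123.3]
-0.03 [256.6  84.1]
0.0305 [256.3   2.9]
([226, 74, 60, 48, 791], [258.8, 99.7])
grip extents [-0.05818094 -0.02216404] [-0.02244712  0.0238299 ]
256 2
[]
```

```bash
python3 -c "
from plant import *
print(sign_off())"
```

```text
the job is handed in; nothing more can be done
None
```

The roll is flat on the stand and the clip is home, with the bow over the post, the seat point about 1–2 mm from the post axis by camera, and the gripper clear; I handed it in at about 19 s, got no verdict back, and viewed 11 pictures, one over the limit of 10.

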